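Swing the lash palette to the pink station and light it

ROBOT

A 6-joint arm with a two-finger parallel gripper is mounted at the origin on the work surface. World frame = base frame: x ahead of the robot, y to its left, z up, the work surface at z = 0. Lengths are in mm, angles in rad, forces in N, time in s.
With the tool pointing down it reaches from about 250 to 725 mm from the base axis. Payload 9.7 kg.
Tool frame: the origin (TCP) lies midway between the tips of the shut fingers; the grasp point (between the pads) lies 19 mm behind it; z points along the fingers, y is the line along which they close (so a half turn about z gives the same grasp; the last joint's range is limited). The gripper opens to 85 mm and grips with 20 to 120 N. Pads are 22 mm wide; open, the fingers measure 114 mm over their backs; the gripper's body (76 mm by 85 mm) begins 54 mm behind the grasp point. The pads swing forward as they close: fully open they stand 13 mm farther back than shut.
Start: joints at [1.123, 0.087, 0.176, 1.66, 0, 1.571], TCP at [238.138, 495.769, 231.284] pointing down, gripper open.
Joint ranges: [-3.13, 3.13], [-0.85, 1.81], [-1.15, 1.24], [-2.2, 2.28], [-1.44, 1.52], [-3.14, 3.14]. Speed limits (rad/s): [2.22, 2.22, 2.57, 3.14, 3.14, 3.14].

INTERFACE

Orientations are given as a 3x3 rotation matrix whose columns are the frame's x, y, z axes.
In Python, from plant import env, optics, ticket gives the robot as it stands. The module is installed in compiled form; this text tells all that it offers.
- The arm moves only by the tool step_arm, never from a script. Its argument "series" is one flat list of numbers, 7 for each row, row after row: the shift along the tool's x, y, z normalised to -1 to 1, where 1 is 20 cm, then the turn, a rotation vector about the tool's x, y, z normalised to -1 to 1, where 1 is 90 degrees, then the opening, from 0 (shut) to 1 (fully open). A call has 1 to 5 rows; each row shifts and turns the commanded pose from where the row before left it, along the tool's axes as they then stand; what a row does not reach is not made up. A row lasts 1/8 s, in which the tool goes at most 62.5 mm and 10.7 degrees, less where a joint would pass 70% of its speed; a pose out of reach is approached as far as the arm can. A call with a number of a shift or a turn outside -1 to 1 is refused whole. A call with a gripper value outside its range is refused whole. The fingers move at their own pace and stop on an object; the grip force is fixed at half the most. Time passes only in rows, so rows that do not move let the fingers close. It gives the time, the measured TCP pose, the force, the opening and the grip force at its end, in the units of the state.
- env.get_state(): the state, without advancing time (a new reading comes with each control period).
- optics.camera(name): name is "scene" or "top" or "wrist"; returns (picture, depth): 400x640x3 uint8, red, green, blue; 400x640 float32, mm along the optical axis (not along the pixel's ray), 0 where there is no reading.
- optics.calibration(name): a dict with "intrinsics" (3x3 intrinsics, pixels), "position" and "rotation" of the camera in the world; the wrist camera has in their place "hand_eye" (4x4, takes a point from camera to tool coordinates, whose origin is the TCP and whose axes are the flange's). Camera axes: x right, y down, z forward; pixel columns grow to the right and rows downward; lengths in mm; the calibration is good to about 2 mm. A picture is of the moment at which its call begins: read the wrist's pose just before it. calibration takes no time and is no camera call.
- ticket.finish_job(): hands the job in; it is judged then, once.
The state is a dict: "time_s": time; "qpos": joint angles; "joint_velocities": joint speeds; "tau": joint torques, N m; "tool_pos": TCP position; "tcp_rot": TCP orientation; "wrist_force": force on the tool from outside, world axes, zero at the start; "torque": the same for the moment, N m; "opening": opening from 0.0 (shut) to 1.0 (fully open); "gripper_force": force on a finger pad.
Only numpy, scipy, OpenCV 4.12 (cv2) and the standard library are available. Lean on these libraries where they do the work, as an engineer would, in place of code of your own. Each camera call takes 0.05 s, during which the arm holds its last target. There are 200 camera calls.

TASK

The lash palette on its swivel stand has to be moved from its middle station to the station marked with the pink dot: pull the pink T-handle plunger out and twist it so that it stays out, swing the palette by its black knob until the knob stands over the pink dot, then twist the plunger back so that it drops fully home and locks the palette there. After that, switch on its two lights by pushing the two pink-tipped toggle levers fully over, away from the robot. Leave the two black-tipped toggles off, and do not disturb the glue bottle, the jar or the tweezers.

Things in the scene. Friction and masses are not known exactly. Their poses are not given: they have to be found in the camera images.
- stand: white base plate (250 x 285 x 8 mm, fixed) of the swivel stand. Origin: on the palette's vertical pivot axis, at table level. The plunger is on its -x side (towards the robot), the palette arm's knob on its +y side. The palette, a white 76 x 170 mm board with black strips, is centred on the pivot, top 58 mm above the table.
- palette_arm (a joint): swing angle of palette and arm about the vertical pivot, rad, counterclockwise from above, -0.78 to 0.78. Stations (notches) at 0 (start), +0.611 and -0.611, with 0.02 rad of play. It turns stiffly (0.2 N m) and stays where left while the plunger is out; blocked while it is in. The plunger drops in only within about 0.05 rad of a station.
- swing_knob (a point): black upright round knob, 26 mm in diameter, at the outer end of the palette arm, 140 mm from the pivot axis. The point is on its axis, 78 mm above the table; the knob reaches from 44 to 96 mm above the table, on a thinner stem above the arm (arm's top at 26 mm).
- plunger_grip (a point): centre of the pink T-handle, 113 mm from the pivot on the stand's -x side and 103 mm above the table when locked. z = plunger axis, outward (pull direction), leaning 35 deg from vertical to the stand's -x. A bar 70 mm long (this frame's y), 14 mm thick (x), 18 mm high (z); frame moves with it. At twist 0 the bar lies along the stand's y. 49 mm free from bar centre to collar when locked.
- plunger_pull (a joint): how far the plunger is drawn out, m: 0 = fully home (in a notch), stop at 0.022. A spring draws it in with 4 N at 0 and 8 N at 0.022. Past 0.0145 it can be twisted; twisted and let go, it rests on its collar at about 0.014 and stays out. Twisted back where there is no notch, it stops at about 0.010.
- plunger_twist (a joint): turn of the T-handle about its axis, rad: 0 = straight (drops in) to 1.3 = fully twisted (held out), counterclockwise seen from outside (positive about z of point plunger_grip). Turns only freely while drawn out more than 0.0145; stops at 0 and 1.3. It drops in below about 0.3 (where it has 0.3 rad of play when home) and stays out past about 0.8.
- dot_pink: pink disc, 40 mm in diameter, 4 mm thick, fixed flat on the stand's plate, 140 mm from the pivot: it marks the wanted station, at swing angle +0.611 or -0.611. Origin: centre of its underside, 8 mm above the table.
- dot_grey: the same disc in grey, at the other outer station: not wanted.
- console: grey switch console, a slab 120 x 170 x 20 mm, fixed, with four white switch blocks (70 x 32 x 22 mm) side by side in a row along its y, 38 mm apart. Origin: centre of its underside; its -x side faces the robot, and its x is the direction in which the toggles are pushed on.
- sw_pink_a (a joint): angle of a pink-tipped toggle, rad: 0 = off, leaning 0.5 rad to the console's -x; 1.0 = fully on, leaning 0.5 rad to +x. Stays where left (friction 0.06 N m, about 1 N at the tip). Lever 55 mm long from a pivot 40 mm above the table, 10 mm thick, with a ball tip 18 mm in diameter. Which places in the row are pink varies.
- sw_pink_a_tip (a point): centre of the ball tip of that pink lever, about 88 mm above the table when off
- sw_pink_b (a joint): angle of the other pink-tipped lever, likewise
- sw_pink_b_tip (a point): centre of its ball tip
- sw_black_a (a joint): angle of a black-tipped lever, likewise: to be left off (0)
- sw_black_a_tip (a point): centre of its ball tip
- sw_black_b (a joint): angle of the other black-tipped lever: to be left off (0)
- sw_black_b_tip (a point): centre of its ball tip
- glue_bottle: bystander: white bottle with red cap, 36 mm in diameter, 80 mm tall, loose, origin at its underside
- pad_jar: bystander: amber jar with white lid, 60 mm in diameter, 50 mm tall, loose, origin at its underside
- tweezers: bystander: flat closed steel tweezers, 130 mm long (y) x 14 x 6 mm, loose, origin at the centre of the underside

How it is judged:
By the outcome, as a careful person would: the job done as asked, in the order asked, and still so for the second after the job is handed in, with the robot touching nothing.
It also fails if it takes over 72 s, if anything falls off the work surface, if the arm or the gripper's body presses on something with over 40 N, if the wrist force passes 120 N, or if a joint passes its speed limit or range.

## Working session

There is one attempt and no reset: what is moved stays moved. The work goes in short steps, Python scripts to look and compute and a tool call to move; the robot and the scene stay as the last step left them, time stands still between calls to the robot, and variables do not carry over. Pictures are saved under pics/ and viewed, at most 10 in all, crops included, and the job is handed in when it is done.

Besides the shell and the picture viewer there is one more tool, called as name(argument=value, ...) on one line, values as JSON. step_arm: Moves the arm, as the interface text tells. Its arguments: {"type":"object","properties":{"series":{"type":"array"}},"required":["series"]}

```bash
mkdir -p pics
cat > h.py <<'E'
import numpy as np, cv2
from plant import env, optics, ticket
def shot(name,fn):
    p,d=optics.camera(name); cv2.imwrite(f'pics/{fn}.png',p[:,:,::-1]); np.save(f'pics/{fn}.npy',d); return p,d
def world(name,u,v,z):
    c=optics.calibration(name);K=np.array(c['intrinsics'])
    r=np.array(c['rotation'])@np.linalg.inv(K)@np.array([u,v,1.]);o=np.array(c['position'])
    return o+r*(z-o[2])/r[2]
def cloud(name,d):
    c=optics.calibration(name);K=np.array(c['intrinsics'])
    v,u=np.mgrid[:d.shape[0],:d.shape[1]]
    X=np.stack([(u-K[0,2])/K[0,0]*d,(v-K[1,2])/K[1,1]*d,d],-1)
    return X@np.array(c['rotation']).T+np.array(c['position'])
E
python3 - <<'E'
from h import *
shot('scene','s0');shot('top','t0')
for n in('scene','top','wrist'):print(n,optics.calibration(n))
print(env.get_state())
E
```

```text
scene {'intrinsics': array([[429.39426968,   0.        , 323.74467887],
       [  0.        , 429.39426968, 204.15847362],
       [  0.        ,   0.        ,   1.        ]]), 'position': array([989.52448423, -86.37144834, 925.96256787]), 'rotation': array([[ 1.45632360e-01,  8.66045786e-01, -4.78284342e-01],
       [ 9.89338460e-01, -1.27870122e-01,  6.97039641e-02],
       [-7.91452715e-04, -4.83336247e-01, -8.75434432e-01]])}
top {'intrinsics': array([[361.48385795,   0.        , 322.75582384],
       [  0.        , 361.48385795, 205.00429712],
       [  0.        ,   0.        ,   1.        ]]), 'position': array([368.93006691,   5.32901051, 893.87282204]), 'rotation': array([[-0.11561634, -0.97184806,  0.20529053],
       [-0.99329214,  0.11351404, -0.02202931],
       [-0.00189422, -0.20646042, -0.97845312]])}
wrist {'intrinsics': array([[333.90731059,   0.        , 321.75967815],
       [  0.        , 333.90731059, 200.1290469 ],
       [  0.        ,   0.        ,   1.        ]]), 'hand_eye': array([[ 1.09024394e-04, -9.49065836e-01, -3.15077811e-01,
         8.04825978e+01],
[... 359 characters left out ...]
 2.27245516e-06, 1.57079579e+00]), 'joint_velocities': array([ 0.00045615, -0.0008032 ,  0.00181683, -0.00051991, -0.0010852 ,
        0.00139911]), 'tau': array([ 1.12088572e-03, -5.21561444e+01,  4.65653443e+01,  1.59503007e-02,
        7.52128949e-05,  1.27217720e-05]), 'tool_pos': array([238.05812672, 495.60402395, 230.6771593 ]), 'tcp_rot': array([[-9.01403401e-01,  4.32979990e-01, -4.86182741e-04],
       [ 4.32980263e-01,  9.01402839e-01, -1.00691363e-03],
       [ 2.27305069e-06, -1.11814290e-03, -9.99999375e-01]]), 'wrist_force': array([-0.91841212,  0.63198065,  1.29445818]), 'torque': array([0.04300493, 0.00855404, 0.00340931]), 'gripper_force': 0.0, 'opening': 0.9981571250135024}
```

View pics/t0.png

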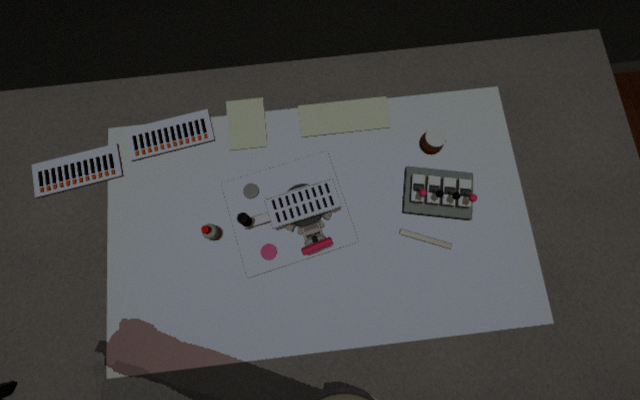

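View pics/s0.png

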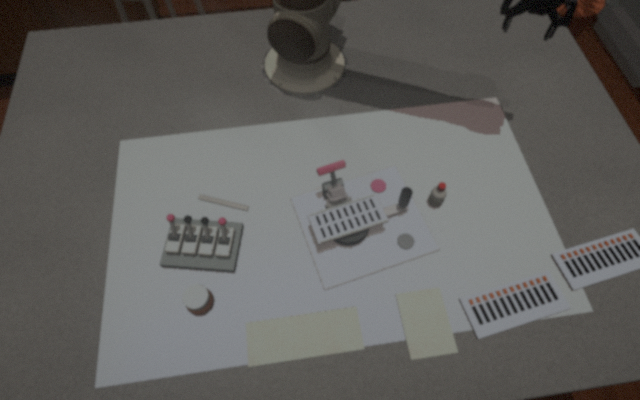

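Top view: pink T-handle about (317,246), knob (245,219), pink dot (269,252), grey dot (251,190), and console levers along row ~195, with pink at the left and right ends (423,193), (473,198). I'll measure these with enlarged crops.

Run:
```python
from h import *
from scipy import ndimage as N
a=cv2.imread('pics/t0.png');b=cv2.imread('pics/s0.png')
def g(x):return np.clip(x.astype(float)*1.6,0,255).astype(np.uint8)
c1=cv2.resize(a[150:280,205:365],None,fx=4.9,fy=4.9,interpolation=2)
c2=cv2.resize(a[160:225,395:485],(400,289),interpolation=2);c3=cv2.resize(b[205:280,150:250],(384,288),interpolation=2)
cv2.imwrite('pics/c1.png',g(cv2.resize(a[150:280,205:365],(640,520),interpolation=2)))
cv2.imwrite('pics/c2.png',g(np.hstack([c2[:288],c3])))
for nm,im in(('top',a),('scene',b)):
    d=np.load('pics/'+('t0' if nm=='top' else 's0')+'.npy');P=cloud(nm,d)
    I=im.astype(int);B,G,R=I[...,0],I[...,1],I[...,2]
    for col,m in(('pink',(R>G+60)&(B>G+10)),('black',I.sum(2)<70)):
        m[:, :]&=(P[...,2]>5)&(P[...,2]<130)&(P[...,0]>150)&(P[...,0]<650)&(abs(P[...,1])<400)
        L,n=N.label(m)
        for k in range(1,n+1):
            q=L==k
            if q.sum()<12:continue
            v,u=np.nonzero(q);print(nm,col,q.sum(),'uv',u.mean().round(1),v.mean().round(1),'P',P[q].mean(0).round(1),'z',P[q][:,2].min().round(),P[q][:,2].max().round())
# pink dot/grey dot
P=cloud('top',np.load('pics/t0.npy'))
print('dot',world('top',269,252,12),'grey',world('top',251,190.5,12),'knob',world('top',243.5,216.5,96))
```

```text
top pink 34 uv 422.8 192.4 P [ 539.7 -242.8   92.5] z 25.0 99.0
top pink 33 uv 472.9 197.3 P [ 514.8 -352.8   95. ] z 91.0 98.0
top pink 212 uv 316.6 245.8 P [445.4  11.3 109.3] z 100.0 114.0
top pink 104 uv 266.9 250.2 P [458.3 133.5  11.1] z 8.0 15.0
top black 12 uv 320.2 189.5 P [582.5 -11.9  58.3] z 56.0 62.0
top black 53 uv 438.4 192.8 P [ 536.5 -280.8   84.1] z 23.0 99.0
top black 45 uv 455.7 195.4 P [ 525.1 -317.6   88.3] z 25.0 99.0
top black 13 uv 324.5 202.2 P [550.5 -18.3  58. ] z 55.0 61.0
top black 12 uv 317.9 204.7 P [546.3  -2.2  58.7] z 57.0 62.0
top black 131 uv 244.4 219.3 P [526.  167.1  86.4] z 47.0 98.0
top black 25 uv 314.4 238.5 P [464.8  14.7  82.3] z 70.0 93.0
dot [453.28684558 128.56118213  12.        ] grey [611.93836534 160.45173795  12.        ] knob [530.78390256 166.88126114  96.        ]
```

View pics/c1.png

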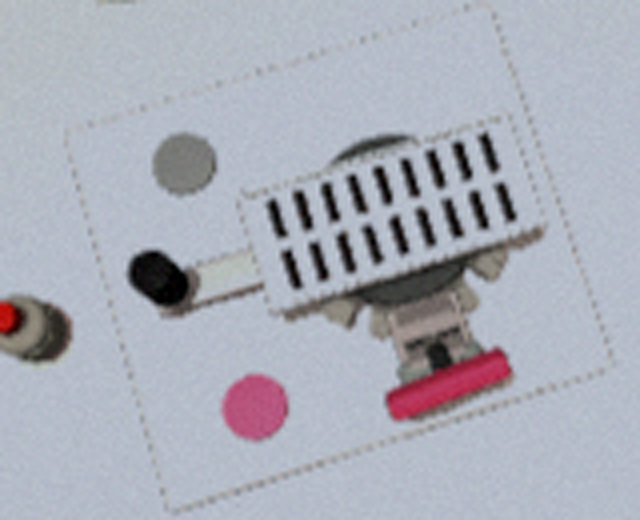

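View pics/c2.png

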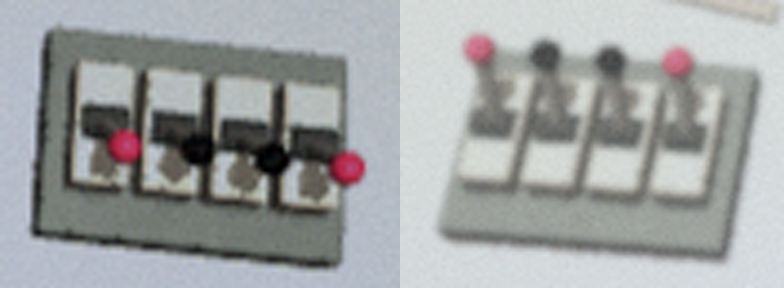

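Enlarged crops: pink dot at crop (255,407), grey dot (184,163), knob top (152,268), T-bar centre about (449,385). The pink dot is on the robot side, so the wanted station is +0.611. On the console, the two pink levers are the outermost ones.

```bash
cat >> h.py <<'E'
from scipy.spatial.transform import Rotation as Ro
S=dict(piv=np.array([555.2,32.1,0.]),yaw=0.1985)
def fr():
    c,s=np.cos(S['yaw']),np.sin(S['yaw']);return np.array([c,s,0]),np.array([-s,c,0]),np.array([0,0,1.])
def axis():
    x,y,z=fr();t=np.deg2rad(35);return -np.sin(t)*x+np.cos(t)*z
def grip(pull=0): x,y,z=fr();return S['piv']-113*x+103*z+pull*axis()
def Rgrip(tw=0):
    a=axis();y=fr()[1];fx=np.cross(y,a)
    R=np.stack([y,fx,-a],1)           # tool x=+ys, y=frame x, z=-axis
    return Ro.from_rotvec(a*tw).as_matrix()@R
def plan(p,R,n,op,p0=None,R0=None):
    s=env.get_state();p0=s['tool_pos'] if p0 is None else p0;R0=s['tcp_rot'] if R0 is None else R0
    rv=Ro.from_matrix(R0.T@R).as_rotvec();st=Ro.from_rotvec(rv/n).as_matrix();Rc=R0.copy();rows=[]
    for i in range(n):
        d=Rc.T@(p-p0)/n;rows.append(np.r_[d/200,rv/n/(np.pi/2),op]);Rc=Rc@st
    for k in range(0,n,5):print([float(round(v,3)) for r in rows[k:k+5] for v in r])
    print('per row mm',np.linalg.norm(p-p0)/n,'deg',np.rad2deg(np.linalg.norm(rv))/n)
E
python3 - <<'E'
from h import *
d=lambda u,v,z:world('top',u,v,z).round(1)
print('knob',d(242.6,216.6,96),'pred',S['piv']+140*fr()[1]);print('bar',grip(),axis())
print('top of bar', d(316.9,245.8,110)); print('bottle cap',d(207.5,230,80))
print('tips',[d(u,v,90) for u,v in((422.8,192.4),(439.3,194),(456,196),(472.9,197.3))])
print('bar ends',d(303.5,251.5,110),d(331,240,110))
R=Rgrip();plan(grip()-70*R[:,2],R,10,0.6)
E
```

```text
knob [530.8 168.9  96. ] pred [527.59213888 169.35088708   0.        ]
bar [444.41892686   9.8165121  103.        ] [-0.56231339 -0.1131087   0.81915204]
top of bar [445.2  10.7 110. ]
bottle cap [512.4 253.5  80. ]
tips [array([ 540.3, -243.6,   90. ]), array([ 532.2, -280.4,   90. ]), array([ 523.2, -317.4,   90. ]), array([ 515.7, -355. ,   90. ])]
bar ends [436.4  40.8 110. ] [454.2 -21.1 110. ]
[-0.182, -0.186, 0.035, -0.036, -0.018, 0.057, 0.6, -0.197, -0.171, 0.031, -0.036, -0.018, 0.057, 0.6, -0.211, -0.155, 0.027, -0.036, -0.018, 0.057, 0.6, -0.223, -0.137, 0.025, -0.036, -0.018, 0.057, 0.6, -0.234, -0.117, 0.024, -0.036, -0.018, 0.057, 0.6]
[-0.243, -0.098, 0.025, -0.036, -0.018, 0.057, 0.6, -0.25, -0.077, 0.027, -0.036, -0.018, 0.057, 0.6, -0.255, -0.056, 0.03, -0.036, -0.018, 0.057, 0.6, -0.258, -0.035, 0.035, -0.036, -0.018, 0.057, 0.6, -0.259, -0.014, 0.041, -0.036, -0.018, 0.057, 0.6]
per row mm 52.59093004832863 deg 6.281669086412829
```

step_arm(series=[-0.182,-0.186,0.035,-0.036,-0.018,0.057,0.6,-0.197,-0.171,0.031,-0.036,-0.018,0.057,0.6,-0.211,-0.155,0.027,-0.036,-0.018,0.057,0.6,-0.223,-0.137,0.025,-0.036,-0.018,0.057,0.6,-0.234,-0.117,0.024,-0.036,-0.018,0.057,0.6])

```text
time_s: 0.72
tool_pos: [321.6, 247.5, 195.5]
tcp_rot: [[-0.61, 0.741, 0.282], [0.789, 0.6, 0.13], [-0.073, 0.302, -0.951]]
wrist_force: [1.2, 0.1, 1.5]
opening: 0.595
gripper_force: 0.0
```

step_arm(series=[-0.243,-0.098,0.025,-0.036,-0.018,0.057,0.6,-0.25,-0.077,0.027,-0.036,-0.018,0.057,0.6,-0.255,-0.056,0.03,-0.036,-0.018,0.057,0.6,-0.258,-0.035,0.035,-0.036,-0.018,0.057,0.6,-0.259,-0.014,0.041,-0.036,-0.018,0.057,0.6])

```text
time_s: 1.35
tool_pos: [428.2, 1.5, 164.8]
tcp_rot: [[-0.196, 0.817, 0.542], [0.981, 0.162, 0.11], [0.002, 0.553, -0.833]]
wrist_force: [0.1, 0.3, 0.4]
opening: 0.598
gripper_force: 0.0
```

```bash
cat >> h.py <<'E'
def wpose(s=None):
    s=s or env.get_state();T=np.eye(4);T[:3,:3]=s['tcp_rot'];T[:3,3]=s['tool_pos'];return T@np.array(optics.calibration('wrist')['hand_eye'])
def wcloud(d,T):
    K=np.array(optics.calibration('wrist')['intrinsics']);v,u=np.mgrid[:d.shape[0],:d.shape[1]]
    X=np.stack([(u-K[0,2])/K[0,0]*d,(v-K[1,2])/K[1,1]*d,d],-1);return X@T[:3,:3].T+T[:3,3]
E
python3 - <<'E'
from h import *
s=env.get_state();T=wpose(s);p,d=shot('wrist','w1');np.save('pics/w1T.npy',T)
R=Rgrip();print(s['time_s'],s['tool_pos'],grip()-70*R[:,2],np.rad2deg(Ro.from_matrix(s['tcp_rot'].T@R).as_rotvec()),s['qpos'])
P=wcloud(d,T);I=p.astype(int);m=(I[...,0]>I[...,1]+60)&(I[...,2]>I[...,1]+10)&(d>0)&(P[...,2]>70)
Q=P[m];x,y,z=fr();a=axis();q=Q-grip();f=np.stack([q@np.cross(y,a),q@y,q@a],1)
print(m.sum(),'mean',f.mean(0),'min',np.percentile(f,[1,99],axis=0))
top=f[:,2]>np.percentile(f[:,2],99)-5;c=np.polyfit(f[top,1],f[top,0],1);print('top mean',f[top].mean(0),'slope',c)
E
```

```text
1.35 [428.23540411   1.54161654 164.79817566] [405.05698951   1.8989028  160.3406431 ] [-1.40773907 -0.07552799 -0.14232788] [-0.1089132  -0.84673305 -0.75034328  1.10315605  0.1695153   1.31466661]
2131 mean [2.41266132 3.17755367 5.83121826] min [[ -5.77385519 -32.09079152  -4.50502407]
 [ 10.09164788  33.70606503   8.19641627]]
top mean [2.01646901 2.7375161  6.35651901] slope [-0.08375704  2.24575524]
```

View pics/w1.png

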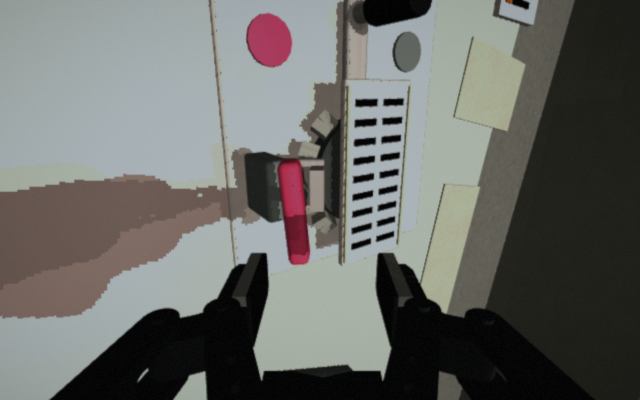

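Wrist view: pink bar from (290,165) to (300,260), the collar and palette to its right, and the pink dot at (270,40). The arm is at its q2 limit here, so I'll go in with the present orientation (about 34° tilt), aligned with the measured bar.

```bash
cat >> h.py <<'E'
def G(pull=0): # measured bar centre
    x,y,z=fr();a=axis();return grip(pull)+2.2*np.cross(y,a)+1.0*y-0.8*a
E
python3 - <<'E'
from h import *
s=env.get_state();R=s['tcp_rot'];zt=R[:,2]
A=G()-18*zt;B=G()+23*zt
print(s['tool_pos'],G(),A,B);plan(A,R,5,.6);plan(B,R,5,.6,A,R)
E
```

```text
[428.69929503  -4.45060659 163.02007498] [446.43832541  11.24274168 103.60654652] [436.6521211    9.37496673 118.59793145] [458.9429198   13.629343    84.45088801]
[0.012, -0.016, 0.043, 0.0, 0.0, 0.0, 0.6, 0.012, -0.016, 0.043, 0.0, 0.0, 0.0, 0.6, 0.012, -0.016, 0.043, 0.0, 0.0, 0.0, 0.6, 0.012, -0.016, 0.043, 0.0, 0.0, 0.0, 0.6, 0.012, -0.016, 0.043, 0.0, 0.0, 0.0, 0.6]
per row mm 9.439747361013001 deg 0.0
[-0.0, -0.0, 0.041, 0.0, 0.0, 0.0, 0.6, -0.0, -0.0, 0.041, 0.0, 0.0, 0.0, 0.6, -0.0, -0.0, 0.041, 0.0, 0.0, 0.0, 0.6, -0.0, -0.0, 0.041, 0.0, 0.0, 0.0, 0.6, -0.0, -0.0, 0.041, 0.0, 0.0, 0.0, 0.6]
per row mm 8.200000000000001 deg 0.0
```

step_arm(series=[0.012,-0.016,0.043,0.0,0.0,0.0,0.6,0.012,-0.016,0.043,0.0,0.0,0.0,0.6,0.012,-0.016,0.043,0.0,0.0,0.0,0.6,0.012,-0.016,0.043,0.0,0.0,0.0,0.6,0.012,-0.016,0.043,0.0,0.0,0.0,0.6])

```text
time_s: 2.02
tool_pos: [435.8, 18.4, 119.9]
tcp_rot: [[-0.201, 0.817, 0.54], [0.98, 0.166, 0.112], [0.002, 0.552, -0.834]]
wrist_force: [-0.7, -0.1, -0.3]
opening: 0.603
gripper_force: 0.0
```

Run:
```python
from h import *
T=wpose();p,d=shot('wrist','w2')
s=env.get_state();R=s['tcp_rot'];zt=R[:,2];print(s['tool_pos'],s['qpos'],np.rad2deg(Ro.from_matrix(R.T@Rgrip()).as_rotvec()))
P=wcloud(d,T);I=p.astype(int);m=(I[...,0]>I[...,1]+60)&(I[...,2]>I[...,1]+10)&(d>0)&(P[...,2]>70)
q=(P[m]-s['tool_pos'])@R;print('bar in tool axes',np.percentile(q,[1,50,99],axis=0).round(1))
A=G()-18*zt;B=G()+23*zt;print((G()-s['tool_pos'])@R)
plan(A,R,3,.6);plan(B,R,5,.6,A,R)
```

```text
[435.35597793  18.33901274 118.46028354] [-0.04848064 -0.84418111 -0.8385531   1.00871935  0.13874484  1.36184462] [-1.61999435 -0.22518168  0.07324864]
bar in tool axes [[-42.2  -8.8   8.7]
 [ -5.6  -0.5  10.3]
 [ 23.7   7.2  18.6]]
[-9.21080399 -0.28066147 17.57530401]
[-0.015, -0.0, -0.001, 0.0, 0.0, 0.0, 0.6, -0.015, -0.0, -0.001, 0.0, 0.0, 0.0, 0.6, -0.015, -0.0, -0.001, 0.0, 0.0, 0.0, 0.6]
per row mm 3.0749534364292965 deg 0.0
[-0.0, -0.0, 0.041, 0.0, 0.0, 0.0, 0.6, -0.0, -0.0, 0.041, 0.0, 0.0, 0.0, 0.6, -0.0, -0.0, 0.041, 0.0, 0.0, 0.0, 0.6, -0.0, -0.0, 0.041, 0.0, 0.0, 0.0, 0.6, -0.0, -0.0, 0.041, 0.0, 0.0, 0.0, 0.6]
per row mm 8.200000000000001 deg 0.0
```

step_arm(series=[-0.023,0.0,0.0,0.0,0.0,0.0,0.6,-0.023,0.0,0.041,0.0,0.0,0.0,0.6,0,0,0.041,0,0,0,0.6,0,0,0.041,0,0,0,0.6,0,0,0.041,0,0,0,0.6])

```text
time_s: 2.7
tool_pos: [455.5, 12.0, 92.4]
tcp_rot: [[-0.199, 0.818, 0.54], [0.98, 0.165, 0.111], [0.002, 0.551, -0.834]]
wrist_force: [0.1, -0.6, -0.3]
opening: 0.6
gripper_force: 0.0
```

step_arm(series=[0,0,0.041,0,0,0,0.6,0,0,0,0,0,0,0,0,0,0,0,0,0,0,0,0,0,0,0,0,0,0,0,0,0,0,0,0])

```text
time_s: 3.32
tool_pos: [459.0, 13.0, 86.1]
tcp_rot: [[-0.199, 0.818, 0.539], [0.98, 0.165, 0.112], [0.003, 0.551, -0.835]]
wrist_force: [-8.6, -0.3, 1.4]
opening: 0.156
gripper_force: 58.3
```

Run:
```python
from h import *
s=env.get_state();R=s['tcp_rot'];print(s['tool_pos'],s['qpos'],s['opening'],s['gripper_force'],s['wrist_force'],(G()-s['tool_pos'])@R, R.T@axis())
```

```text
[458.99785985  12.96248305  86.1161841 ] [-0.06171335 -0.76625673 -0.86825445  0.9020948   0.14523327  1.35188332] 0.15644571987415573 58.33012104034424 [-8.55867928 -0.26161876  1.44263284] [  0.85942818  -0.93235056 -21.56395833] [ 0.00318155 -0.02782947 -0.99960762]
```

step_arm(series=[0,-0.001,-0.03,0,0,0,0,0,-0.001,-0.03,0,0,0,0,0,-0.001,-0.035,0,0,0,0,0,0,0,0,0,0,0])

```text
time_s: 3.82
tool_pos: [448.3, 10.7, 101.5]
tcp_rot: [[-0.199, 0.818, 0.539], [0.98, 0.165, 0.112], [0.003, 0.551, -0.835]]
wrist_force: [0.9, 2.7, -9.3]
opening: 0.154
gripper_force: 58.5
```

Run:
```python
from h import *
s=env.get_state();print(s['tool_pos'],s['qpos'],s['opening'],s['gripper_force'],s['wrist_force'],'moved',(s['tool_pos']-[459,13,86.1])@axis())
```

```text
[448.33333552  10.71046874 101.52275567] [-0.07153007 -0.80207303 -0.85396401  0.9531129   0.15047974  1.34351881] 0.1537708140852924 58.53115797042847 [ 0.91203057  2.72325445 -9.29106378] moved 18.890556020075994
```

step_arm(series=[0,0,0,0,0,-0.1,0,0,0,0,0,0,-0.1,0,0,0,0,0,0,-0.1,0,0,0,0,0,0,-0.1,0])

```text
time_s: 4.32
tool_pos: [448.4, 10.6, 100.7]
tcp_rot: [[-0.645, 0.542, 0.539], [0.692, 0.713, 0.111], [-0.324, 0.445, -0.835]]
wrist_force: [0.4, 1.0, -9.7]
opening: 0.156
gripper_force: 58.5
```

step_arm(series=[0,0,0,0,0,-0.1,0,0,0,0,0,0,-0.1,0,0,0,0,0,0,-0.1,0,0,0,0,0,0,-0.1,0,0,0,0,0,0,0,0])

```text
time_s: 4.95
tool_pos: [448.4, 10.3, 100.7]
tcp_rot: [[-0.84, 0.065, 0.539], [0.147, 0.983, 0.11], [-0.522, 0.172, -0.835]]
wrist_force: [-1.8, -1.2, -11.1]
opening: 0.151
gripper_force: 58.5
```

Run:
```python
from h import *
s=env.get_state();print(s['tool_pos'],s['qpos'],s['opening'],s['gripper_force'],s['wrist_force'],s['torque'],'twist',Ro.from_matrix(s['tcp_rot']@Rgrip().T).as_rotvec()@axis())
```

```text
[448.38889535  10.29042499 100.74607643] [-0.07165495 -0.80093849 -0.85453327  0.95222978  0.14920497  0.08798629] 0.15128935011332267 58.53046953678131 [ -1.76869051  -1.15838832 -11.13684294] [-0.65154781  1.50677174 -0.19272484] twist 1.2553284479198505
```

Plunger is out and twisted about 1.25 rad. Next: let it rest on its collar, release, and lift away.

step_arm(series=[0,0,0.02,0,0,0,0,0,0,0,0,0,0,0.5,0,0,0,0,0,0,0.7,0,0,0,0,0,0,0.7])

```text
time_s: 5.45
tool_pos: [451.9, 11.1, 99.9]
tcp_rot: [[-0.838, 0.063, 0.542], [0.146, 0.983, 0.111], [-0.526, 0.173, -0.833]]
wrist_force: [0.1, 0.4, 0.5]
opening: 0.7
gripper_force: 0.0
```

```bash
sed -i "s/piv=np.array(\[555.2,32.1,0.\])/piv=np.array([557.,32.5,0.])/; s/grip(pull)+2.2/grip(pull)+0.7/" h.py
cat >> h.py <<'E'
def Rk(th):
    c=Ro.from_rotvec([0,0,th]).as_matrix();x,y,z=fr();return np.stack([c@y,c@x,-z],1)
def knob(th,z=57,r=140):
    c=Ro.from_rotvec([0,0,th]).as_matrix();return S['piv']+r*(c@fr()[1])+[0,0,z]
E
python3 - <<'E'
from h import *
s=env.get_state();R=s['tcp_rot'];p=s['tool_pos'];print(p,s['wrist_force'],s['opening'],knob(0))
A=p+[10,5,75];plan(A,R,2,.7);plan(knob(0,140),Rk(0),10,.75,A,R);plan(knob(0),Rk(0),4,.75,knob(0,140),Rk(0))
E
```

```text
[451.85897555  11.1421619   99.94596038] [0.0853779  0.38981186 0.53954001] 0.7001006326069092 [529.39213888 169.75088708  57.        ]
[-0.118, 0.046, -0.141, 0.0, 0.0, 0.0, 0.7, -0.118, 0.046, -0.141, 0.0, 0.0, 0.0, 0.7]
per row mm 37.91437722025776 deg 0.0
[-0.008, 0.075, 0.041, 0.032, 0.023, 0.078, 0.75, -0.0, 0.077, 0.037, 0.032, 0.023, 0.078, 0.75, 0.008, 0.078, 0.034, 0.032, 0.023, 0.078, 0.75, 0.017, 0.079, 0.03, 0.032, 0.023, 0.078, 0.75, 0.025, 0.077, 0.027, 0.032, 0.023, 0.078, 0.75]
[0.033, 0.075, 0.024, 0.032, 0.023, 0.078, 0.75, 0.042, 0.072, 0.022, 0.032, 0.023, 0.078, 0.75, 0.049, 0.067, 0.02, 0.032, 0.023, 0.078, 0.75, 0.056, 0.062, 0.018, 0.032, 0.023, 0.078, 0.75, 0.063, 0.055, 0.018, 0.032, 0.023, 0.078, 0.75]
per row mm 17.139891699882945 deg 7.854531840340651
[0.0, 0.0, 0.104, 0.0, 0.0, 0.0, 0.75, 0.0, 0.0, 0.104, 0.0, 0.0, 0.0, 0.75, 0.0, 0.0, 0.104, 0.0, 0.0, 0.0, 0.75, 0.0, 0.0, 0.104, 0.0, 0.0, 0.0, 0.75]
per row mm 20.75 deg 0.0
```

step_arm(series=[-0.118,0.046,-0.141,0.0,0.0,0.0,0.7,-0.118,0.046,-0.141,0.0,0.0,0.0,0.7])

```text
time_s: 5.7
tool_pos: [461.7, 16.1, 174.9]
tcp_rot: [[-0.839, 0.064, 0.541], [0.146, 0.983, 0.111], [-0.525, 0.173, -0.834]]
wrist_force: [0.4, 0.0, 0.2]
opening: 0.702
gripper_force: 0.0
```

step_arm(series=[-0.008,0.075,0.041,0.032,0.023,0.078,0.75,0.0,0.077,0.037,0.032,0.023,0.078,0.75,0.008,0.078,0.034,0.032,0.023,0.078,0.75,0.017,0.079,0.03,0.032,0.023,0.078,0.75,0.025,0.077,0.027,0.032,0.023,0.078,0.75])

```text
time_s: 6.32
tool_pos: [495.8, 93.8, 156.7]
tcp_rot: [[-0.685, 0.663, 0.302], [0.687, 0.725, -0.034], [-0.242, 0.184, -0.953]]
wrist_force: [0.4, 0.9, 0.2]
opening: 0.747
gripper_force: 0.0
```

step_arm(series=[0.033,0.075,0.024,0.032,0.023,0.078,0.75,0.042,0.072,0.022,0.032,0.023,0.078,0.75,0.049,0.067,0.02,0.032,0.023,0.078,0.75,0.056,0.062,0.018,0.032,0.023,0.078,0.75,0.063,0.055,0.018,0.032,0.023,0.078,0.75])

```text
time_s: 6.95
tool_pos: [530.0, 170.4, 139.1]
tcp_rot: [[-0.188, 0.982, 0.004], [0.982, 0.188, 0.003], [0.002, 0.004, -1.0]]
wrist_force: [-0.7, 0.3, 1.1]
opening: 0.746
gripper_force: 0.0
```

Run:
```python
from h import *
optics.camera('top')
s=env.get_state();T=wpose(s);p,d=shot('wrist','w3');R=s['tcp_rot'];print(s['time_s'],s['tool_pos'],s['qpos'],s['wrist_force'])
P=wcloud(d,T);m=(p.astype(int).sum(2)<75)&(d>0)&(P[...,2]>88)&(P[...,2]<100)&(np.hypot(*(P[...,:2]-knob(0)[:2]).transpose(2,0,1))<35)
print('knob top',m.sum(),P[m].mean(0),np.percentile(P[m],[2,98],axis=0),'pred',knob(0,96))
I=p.astype(int);m=(I[...,0]>I[...,1]+60)&(I[...,2]>I[...,1]+10)&(d>0)
for nm,k in(('dot',P[...,2]<25),('bar',P[...,2]>70)):
    q=P[m&k]; print(nm,len(q),q.mean(0) if len(q) else '')
print('pred dot',knob(.611,12),'bar',G(14))
plan(knob(0,140),Rk(0),1,.75)
```

```text
7.0 [530.73991198 171.34733128 137.6968034 ] [ 0.31030485  0.08825299 -0.00327791  1.47750006  0.0038702   1.69717262] [-4.3849619  -0.77750767 -2.62323043]
knob top 1293 [529.39374679 171.16969739  94.50030966] [[518.31990175 159.37932899  89.3111027 ]
 [540.44737636 181.45874613  96.20942671]] pred [529.39213888 169.75088708  96.        ]
dot 1413 [456.21084126 129.31910937  11.07246542]
bar 0 
pred dot [455.64807315 129.08046865  12.        ] bar [439.16133781   9.81691586 114.21431049]
[-0.002, -0.005, -0.011, 0.002, -0.001, -0.004, 0.75]
per row mm 2.4727337675672074 deg 0.4180789362783459
```

View pics/w3.png

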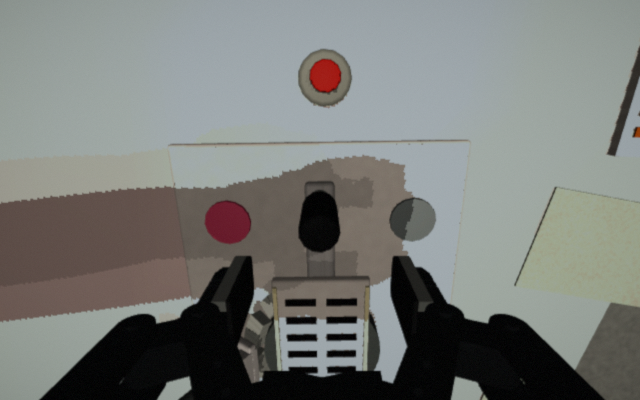

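Wrist view: knob (320,220) centred between the fingers, pink dot (228,222), grey dot (412,219), bottle (325,77) clear. Descending and gripping.

step_arm(series=[0,-0.004,0.104,0,0,0,0.75,0,0,0.104,0,0,0,0.75,0,0,0.1,0,0,0,0.75,0,0,0.1,0,0,0,0.75])

```text
time_s: 7.55
tool_pos: [528.8, 169.1, 57.2]
tcp_rot: [[-0.195, 0.981, 0.007], [0.981, 0.195, 0.002], [0.0, 0.007, -1.0]]
wrist_force: [-0.6, 0.5, -0.0]
opening: 0.752
gripper_force: 0.0
```

step_arm(series=[0,0,0,0,0,0,0.2,0,0,0,0,0,0,0.2,0,0,0,0,0,0,0.2,0,0,0,0,0,0,0.2])

```text
time_s: 8.05
tool_pos: [529.3, 169.5, 58.6]
tcp_rot: [[-0.193, 0.981, 0.006], [0.981, 0.193, 0.002], [0.001, 0.007, -1.0]]
wrist_force: [-0.8, -1.6, 7.3]
opening: 0.293
gripper_force: 58.8
```

step_arm(series=[-0.004,-0.071,0,0,0,-0.065,0.2,-0.004,-0.071,0,0,0,-0.065,0.2,-0.004,-0.071,0,0,0,-0.065,0.2])

```text
time_s: 8.43
tool_pos: [489.5, 154.9, 58.6]
tcp_rot: [[-0.483, 0.876, 0.007], [0.876, 0.483, 0.003], [-0.001, 0.008, -1.0]]
wrist_force: [1.7, -1.7, 7.5]
opening: 0.292
gripper_force: 58.9
```

step_arm(series=[-0.004,-0.071,0,0,0,-0.065,0.2,-0.004,-0.071,0,0,0,-0.065,0.2,-0.004,-0.071,0,0,0,-0.065,0.2,0,0,0,0,0,0,0.2])

```text
time_s: 8.93
tool_pos: [455.4, 128.6, 58.6]
tcp_rot: [[-0.723, 0.691, 0.007], [0.691, 0.723, 0.003], [-0.003, 0.007, -1.0]]
wrist_force: [-2.5, 0.7, 10.0]
opening: 0.288
gripper_force: 59.2
```

Run:
```python
from h import *
s=env.get_state();p=s['tool_pos'];x,y,z=fr();q=p-S['piv'];print(p,knob(.611),s['wrist_force'],'angle',np.arctan2(-q@x,q@y),np.hypot(q@x,q@y),s['opening'])
```

```text
[455.39120229 128.60386129  58.56028877] [455.64807315 129.08046865  57.        ] [-2.53541621  0.67112068 10.02359301] angle 0.6147340873204705 139.85814215767834 0.2881069751032092
```

step_arm(series=[0,0,0,0,0,0,0.75,0,0,0,0,0,0,0.75,0,0,0,0,0,0,0.75,0,0,-0.2,0,0,0,0.75,0,0,-0.2,0,0,0,0.75])

```text
time_s: 9.55
tool_pos: [454.5, 128.5, 137.3]
tcp_rot: [[-0.722, 0.692, 0.003], [0.692, 0.722, 0.001], [-0.001, 0.003, -1.0]]
wrist_force: [0.9, -0.6, -0.1]
opening: 0.749
gripper_force: 0.0
```

```bash
cat >> h.py <<'E'
U,_,V=np.linalg.svd(np.array([[-.838,.063,.542],[.146,.983,.111],[-.526,.173,-.833]]));Rrel=U@V
prel=np.array([451.86,11.14,99.95])
E
python3 - <<'E'
from h import *
optics.camera('wrist')
s=env.get_state();T=wpose(s);p,d=shot('wrist','w4');print(s['time_s'],s['tool_pos'])
P=wcloud(d,T);m=(p.astype(int).sum(2)<75)&(d>0)&(P[...,2]>88)&(P[...,2]<100)&(np.hypot(*(P[...,:2]-knob(.611)[:2]).transpose(2,0,1))<35)
k=P[m].mean(0);q=k-S['piv'];x,y,z=fr();print(m.sum(),k,knob(.611),'angle',np.arctan2(-q@x,q@y),np.hypot(q@x,q@y))
A=prel+[10,5,75];plan(A,Rrel,8,.7);plan(prel,Rrel,5,.7,A,Rrel)
E
```

```text
9.6 [456.28268128 129.04917504 143.00600892]
1225 [454.33683616 129.86252937  94.56125576] [455.64807315 129.08046865  57.        ] angle 0.6133917310310022 141.48917744678255
[-0.051, -0.048, -0.021, -0.028, -0.037, -0.05, 0.7, -0.049, -0.052, -0.021, -0.028, -0.037, -0.05, 0.7, -0.046, -0.054, -0.02, -0.028, -0.037, -0.05, 0.7, -0.042, -0.057, -0.02, -0.028, -0.037, -0.05, 0.7, -0.039, -0.059, -0.02, -0.028, -0.037, -0.05, 0.7]
[-0.035, -0.061, -0.021, -0.028, -0.037, -0.05, 0.7, -0.032, -0.063, -0.021, -0.028, -0.037, -0.05, 0.7, -0.028, -0.064, -0.022, -0.028, -0.037, -0.05, 0.7]
per row mm 14.762679396098768 deg 6.1720947457827275
[0.047, -0.018, 0.056, 0.0, 0.0, 0.0, 0.7, 0.047, -0.018, 0.056, 0.0, 0.0, 0.0, 0.7, 0.047, -0.018, 0.056, 0.0, 0.0, 0.0, 0.7, 0.047, -0.018, 0.056, 0.0, 0.0, 0.0, 0.7, 0.047, -0.018, 0.056, 0.0, 0.0, 0.0, 0.7]
per row mm 15.1657508881031 deg 0.0
```

step_arm(series=[-0.051,-0.048,-0.021,-0.028,-0.037,-0.05,0.7,-0.049,-0.052,-0.021,-0.028,-0.037,-0.05,0.7,-0.046,-0.054,-0.02,-0.028,-0.037,-0.05,0.7,-0.042,-0.057,-0.02,-0.028,-0.037,-0.05,0.7,-0.039,-0.059,-0.02,-0.028,-0.037,-0.05,0.7])

```text
time_s: 10.28
tool_pos: [458.2, 57.8, 157.4]
tcp_rot: [[-0.874, 0.327, 0.359], [0.362, 0.932, 0.031], [-0.324, 0.157, -0.933]]
wrist_force: [0.4, 0.6, -0.0]
opening: 0.697
gripper_force: 0.0
```

step_arm(series=[-0.035,-0.061,-0.021,-0.028,-0.037,-0.05,0.7,-0.032,-0.063,-0.021,-0.028,-0.037,-0.05,0.7,-0.028,-0.064,-0.022,-0.028,-0.037,-0.05,0.7])

```text
time_s: 10.65
tool_pos: [460.2, 15.7, 170.0]
tcp_rot: [[-0.842, 0.064, 0.536], [0.147, 0.983, 0.114], [-0.519, 0.174, -0.837]]
wrist_force: [0.2, -0.6, 0.8]
opening: 0.699
gripper_force: 0.0
```

Run:
```python
from h import *
optics.camera('wrist')
s=env.get_state();T=wpose(s);p,d=shot('wrist','w5');R=s['tcp_rot'];print(s['time_s'],s['tool_pos'])
P=wcloud(d,T);I=p.astype(int);m=(I[...,0]>I[...,1]+60)&(I[...,2]>I[...,1]+10)&(d>0)&(P[...,2]>70)
x,y,z=fr();a=axis();q=P[m]-G(0);f=np.stack([q@np.cross(y,a),q@y,q@a],1);print(m.sum(),'frame',np.percentile(f,[1,50,99],axis=0).round(1))
t=f[:,2]>np.percentile(f[:,2],99)-4;_,_,V=np.linalg.svd(f[t][:,:2]-f[t][:,:2].mean(0),full_matrices=False);print('bar dir (fx,y)',V[0],f[t].mean(0))
plan(prel,Rrel,5,.7)
```

```text
10.7 [459.79286214  14.57384204 169.79086019]
3224 frame [[-32.4 -15.   18.8]
 [ -2.2  -0.6  22.1]
 [ 30.7  12.4  23.9]]
bar dir (fx,y) [ 0.95112432 -0.30880824] [-2.28675503 -0.84679669 22.10086255]
[0.042, -0.016, 0.054, -0.0, -0.001, -0.001, 0.7, 0.042, -0.016, 0.054, -0.0, -0.001, -0.001, 0.7, 0.042, -0.016, 0.054, -0.0, -0.001, -0.001, 0.7, 0.043, -0.016, 0.054, -0.0, -0.001, -0.001, 0.7, 0.043, -0.016, 0.054, -0.0, -0.001, -0.001, 0.7]
per row mm 14.064366152253239 deg 0.10824451248498361
```

View pics/w5.png

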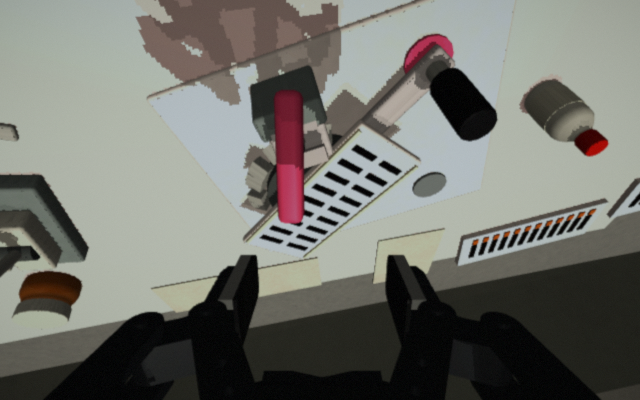

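Wrist view: bar (288,150) is still twisted out, and the knob arm points over the pink dot (430,52). Regrasping the handle.

step_arm(series=[0.042,-0.016,0.054,0,0,0,0.7,0.042,-0.016,0.054,0,0,0,0.7,0.042,-0.016,0.054,0,0,0,0.7,0.043,-0.016,0.054,0,0,0,0.7,0.043,-0.016,0.054,0,0,0,0.7])

```text
time_s: 11.38
tool_pos: [452.2, 12.7, 99.2]
tcp_rot: [[-0.843, 0.067, 0.534], [0.15, 0.982, 0.113], [-0.517, 0.175, -0.838]]
wrist_force: [0.4, 0.1, -0.4]
opening: 0.699
gripper_force: 0.0
```

step_arm(series=[0,0,0,0,0,0,0,0,0,0,0,0,0,0,0,0,0,0,0,0,0,0,0,0,0,0,0,0,0,0,0,0,0,0,0])

```text
time_s: 12.0
tool_pos: [452.6, 11.2, 101.3]
tcp_rot: [[-0.842, 0.07, 0.535], [0.151, 0.983, 0.109], [-0.518, 0.172, -0.838]]
wrist_force: [-4.6, -8.9, 3.2]
opening: 0.152
gripper_force: 58.7
```

step_arm(series=[0,0,-0.015,0,0,0,0,0,0,-0.012,0,0,0,0,0,0,0,0,0,0,0])

```text
time_s: 12.38
tool_pos: [449.7, 10.7, 104.9]
tcp_rot: [[-0.842, 0.07, 0.535], [0.151, 0.983, 0.109], [-0.518, 0.173, -0.838]]
wrist_force: [5.6, -7.8, -6.8]
opening: 0.151
gripper_force: 58.4
```

Run:
```python
from h import *
s=env.get_state();print(s['tool_pos'],s['qpos'],s['opening'],s['gripper_force'],s['wrist_force'],'moved',(s['tool_pos']-prel)@axis())
```

```text
[449.6820758   10.71694886 104.87332301] [-0.06862165 -0.79087435 -0.84020005  0.96093029  0.14622382  0.09361176] 0.15149948406936767 58.374250531196594 [ 5.5512355  -7.76316555 -6.75307021] moved 5.30547681152027
```

step_arm(series=[0,0,0,0,0,0.1,0,0,0,0,0,0,0.1,0,0,0,0,0,0,0.1,0,0,0,0,0,0,0.1,0])

```text
time_s: 12.88
tool_pos: [449.5, 9.7, 104.3]
tcp_rot: [[-0.637, 0.556, 0.534], [0.704, 0.703, 0.107], [-0.316, 0.444, -0.839]]
wrist_force: [5.1, -15.1, -8.9]
opening: 0.15
gripper_force: 58.4
```

step_arm(series=[0,0,0,0,0,0.1,0,0,0,0,0,0,0.1,0,0,0,0,0,0,0.1,0,0,0,0,0,0,0.1,0,0,0,0,0,0,0,0])

```text
time_s: 13.5
tool_pos: [448.8, 9.1, 103.2]
tcp_rot: [[-0.189, 0.825, 0.532], [0.982, 0.158, 0.105], [0.003, 0.543, -0.84]]
wrist_force: [2.5, -18.5, -11.9]
opening: 0.158
gripper_force: 58.5
```

Run:
```python
from h import *
s=env.get_state();print(s['tool_pos'],s['qpos'],s['opening'],s['gripper_force'],s['wrist_force'],'moved',(s['tool_pos']-prel)@axis(),'twist',Ro.from_matrix(s['tcp_rot']@Rgrip().T).as_rotvec()@axis(), s['tcp_rot'].T@axis())
```

```text
[448.83502806   9.10500088 103.15747944] [-0.06980209 -0.79027169 -0.84168829  0.9617955   0.14218745  1.35216802] 0.15811794710611354 58.51527214050293 [  2.52775862 -18.52588682 -11.88572532] moved 4.558571684215945 twist -0.008213786751126337 [-0.00252354 -0.03727752 -0.99930177]
```

step_arm(series=[-0.006,0.001,0.03,0,0,0,0,0,0.001,0.03,0,0,0,0,0,0.001,0.03,0,0,0,0,0,0,0,0,0,0,0])

```text
time_s: 14.0
tool_pos: [458.7, 10.6, 88.6]
tcp_rot: [[-0.192, 0.825, 0.531], [0.981, 0.16, 0.106], [0.003, 0.542, -0.84]]
wrist_force: [-6.6, -16.8, -4.9]
opening: 0.15
gripper_force: 60.3
```

Run:
```python
from h import *
s=env.get_state();print(s['tool_pos'],s['wrist_force'],s['torque'],'vs home grip',(s['tool_pos']-[459,13,86.1])@axis())
```

```text
[458.70870124  10.63260722  88.56920975] [ -6.56601114 -16.80615162  -4.94178798] [-2.74040433  1.64288424 -1.32430291] vs home grip 2.454232139715477
```

step_arm(series=[-0.004,0.001,0.015,0,0,0,0,0,0,0,0,0,0,0])

```text
time_s: 14.25
tool_pos: [460.2, 10.3, 88.8]
tcp_rot: [[-0.192, 0.825, 0.532], [0.981, 0.16, 0.107], [0.003, 0.543, -0.84]]
wrist_force: [-43.0, -18.3, 25.2]
opening: 0.152
gripper_force: 66.9
```

step_arm(series=[0,0,0,0,0,0,0.4,0,0,0,0,0,0,0.45,0,0,0,0,0,0,0.45])

```text
time_s: 14.62
tool_pos: [462.1, 12.6, 88.2]
tcp_rot: [[-0.197, 0.822, 0.535], [0.98, 0.161, 0.113], [0.007, 0.547, -0.837]]
wrist_force: [-0.4, -0.5, -0.9]
opening: 0.452
gripper_force: 0.0
```

Run:
```python
from h import *
s=env.get_state();R=s['tcp_rot'];p=s['tool_pos'];print(p,s['opening'],s['wrist_force'])
A=p-38*R[:,2]+[3,0,0];plan(A,R,3,.45);plan(A+[10,0,70],R,2,.45,A,R)
```

```text
[462.05587635  12.62850073  88.24779881] 0.45246524764717194 [-0.44457411 -0.48811059 -0.92135   ]
[-0.001, 0.004, -0.061, 0.0, 0.0, 0.0, 0.45, -0.001, 0.004, -0.061, 0.0, 0.0, 0.0, 0.45, -0.001, 0.004, -0.061, 0.0, 0.0, 0.0, 0.45]
per row mm 12.161007959898368 deg 0.0
[-0.004, 0.116, -0.133, 0.0, 0.0, 0.0, 0.45, -0.004, 0.116, -0.133, 0.0, 0.0, 0.0, 0.45]
per row mm 35.35533905932738 deg 0.0
```

step_arm(series=[0,0.004,-0.061,0,0,0,0.45,0,0.004,-0.061,0,0,0,0.45,0,0.004,-0.061,0,0,0,0.45])

```text
time_s: 15.0
tool_pos: [443.9, 8.7, 121.1]
tcp_rot: [[-0.197, 0.821, 0.535], [0.98, 0.161, 0.113], [0.006, 0.547, -0.837]]
wrist_force: [0.5, 0.1, 0.7]
opening: 0.451
gripper_force: 0.0
```

step_arm(series=[-0.004,0.08,-0.133,0,0,0,0.45,-0.004,0.08,-0.133,0,0,0,0.45,0,0,0,0,0,0,0.2])

```text
time_s: 15.38
tool_pos: [443.2, 6.2, 185.6]
tcp_rot: [[-0.196, 0.819, 0.539], [0.981, 0.161, 0.112], [0.005, 0.55, -0.835]]
wrist_force: [1.3, 0.5, -0.4]
opening: 0.254
gripper_force: 0.0
```

Run:
```python
from h import *
s=env.get_state();T=wpose(s);p,d=shot('wrist','w6');R=s['tcp_rot'];print(s['time_s'],s['tool_pos'])
P=wcloud(d,T);I=p.astype(int);m=(I[...,0]>I[...,1]+60)&(I[...,2]>I[...,1]+10)&(d>0)&(P[...,2]>70)
x,y,z=fr();a=axis();q=P[m]-G(0);f=np.stack([q@np.cross(y,a),q@y,q@a],1);print(m.sum(),'frame',np.percentile(f,[1,50,99],axis=0).round(1))
t,_=shot('top','t1');b=(t[150:280,205:365,::-1].astype(float)*1.6).clip(0,255).astype(np.uint8)
w=cv2.resize(b,(560,455),interpolation=2)
cv2.imwrite('pics/c3.png',w)
# console geometry
tips=np.array([[540.3,-243.6],[532.2,-280.4],[523.2,-317.4],[515.7,-355.]]);c=np.polyfit(tips[:,1],tips[:,0],1);print('yaw of y',np.arctan(c[0]),c)
```

```text
15.375 [443.16675059   6.16416217 185.63571997]
2101 frame [[ -6.2 -33.6  -3.3]
 [  1.2   4.1   8.2]
 [  6.2  32.7  10. ]]
yaw of y 0.2194390752669424 [2.23030521e-01 5.94558429e+02]
```

View pics/c3.png

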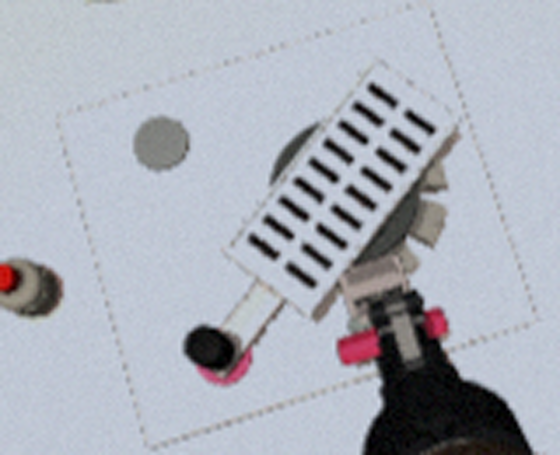

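The top view shows the knob over the pink dot. The bar top is back at its home height (8–10 mm against 22–24 mm when out), so the plunger is locked. On to the toggles.

```bash
cat >> h.py <<'E'
yc=np.array([.2177,.976,0]);xc=np.array([.976,-.2177,0]);Rc=np.stack([yc,xc,[0,0,-1.]],1);Rc,_r=np.linalg.qr(Rc);Rc=Rc*np.sign(np.diag(_r))
TA=np.array([540.3,-243.6,0]);TB=np.array([515.7,-355.,0])
E
python3 - <<'E'
from h import *
A=TA-45*xc+[0,0,150];plan(A,Rc,8,0)
E
```

```text
[-0.154, -0.007, 0.018, 0.045, -0.01, 0.032, 0.0, -0.154, 0.002, 0.021, 0.045, -0.01, 0.032, 0.0, -0.153, 0.011, 0.023, 0.045, -0.01, 0.032, 0.0, -0.152, 0.02, 0.024, 0.045, -0.01, 0.032, 0.0, -0.15, 0.03, 0.025, 0.045, -0.01, 0.032, 0.0]
[-0.148, 0.039, 0.024, 0.045, -0.01, 0.032, 0.0, -0.146, 0.048, 0.024, 0.045, -0.01, 0.032, 0.0, -0.143, 0.057, 0.022, 0.045, -0.01, 0.032, 0.0]
per row mm 31.027944960342495 deg 5.0742475024331055
```

step_arm(series=[-0.154,-0.007,0.018,0.045,-0.01,0.032,0.0,-0.154,0.002,0.021,0.045,-0.01,0.032,0.0,-0.153,0.011,0.023,0.045,-0.01,0.032,0.0,-0.152,0.02,0.024,0.045,-0.01,0.032,0.0,-0.15,0.03,0.025,0.045,-0.01,0.032,0.0])

```text
time_s: 16.1
tool_pos: [476.0, -144.5, 160.4]
tcp_rot: [[0.065, 0.975, 0.214], [0.997, -0.07, 0.017], [0.032, 0.212, -0.977]]
wrist_force: [0.8, 1.4, 0.4]
opening: 0.0
gripper_force: 0.0
```

step_arm(series=[-0.148,0.039,0.024,0.045,-0.01,0.032,0.0,-0.146,0.048,0.024,0.045,-0.01,0.032,0.0,-0.143,0.057,0.022,0.045,-0.01,0.032,0.0,0,0,0,0,0,0,0])

```text
time_s: 16.6
tool_pos: [496.6, -234.7, 146.4]
tcp_rot: [[0.218, 0.976, -0.003], [0.976, -0.218, 0.003], [0.002, -0.003, -1.0]]
wrist_force: [-1.2, -0.0, -0.1]
opening: -0.0
gripper_force: 0.0
```

Run:
```python
from h import *
optics.camera('wrist')
s=env.get_state();T=wpose(s);p,d=shot('wrist','w7');R=s['tcp_rot'];print(s['time_s'],s['tool_pos'],s['opening'],np.rad2deg(Ro.from_matrix(R.T@Rc).as_rotvec()))
from scipy import ndimage as N
P=wcloud(d,T);I=p.astype(int);m=(I[...,0]>I[...,1]+60)&(I[...,2]>I[...,1]+10)&(d>0)&(P[...,2]>60)
L,n=N.label(m)
for k in range(1,n+1):
    q=P[L==k]
    if len(q)>20:print(len(q),q.mean(0).round(1),np.percentile(q,[2,98],axis=0).round(1).tolist())
plan(TA-45*xc+[0,0,80],Rc,4,0)
```

```text
16.65 [ 496.39887424 -233.88243642  147.40635178] 0.0016285030446034675 [-0.06517272 -0.13520256  0.07299475]
401 [ 541.1 -243.4   94.8] [[534.5, -250.0, 91.3], [547.6, -237.9, 97.3]]
[-0.001, 0.0, 0.085, 0.0, -0.0, 0.0, 0.0, -0.001, 0.0, 0.085, 0.0, -0.0, 0.0, 0.0, -0.001, 0.0, 0.085, 0.0, -0.0, 0.0, 0.0, -0.0, 0.0, 0.085, 0.0, -0.0, 0.0, 0.0]
per row mm 17.094311489292107 deg 0.041993460454510245
```

View pics/w7.png

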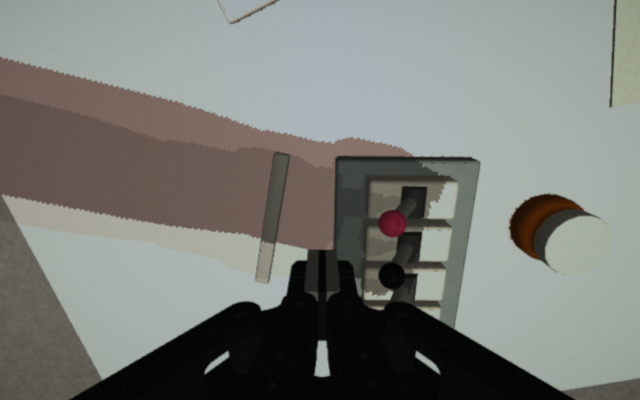

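Wrist view: pink ball (392,223), black ball (390,275), tweezers (272,215) and jar (560,235) clear. The measured ball agrees with the estimate. Descend and push.

step_arm(series=[0,0,0.085,0,0,0,0,0,0,0.085,0,0,0,0,0,0,0.085,0,0,0,0,0,0,0.085,0,0,0,0])

```text
time_s: 17.2
tool_pos: [496.7, -233.5, 80.2]
tcp_rot: [[0.216, 0.976, 0.002], [0.976, -0.216, 0.001], [0.001, 0.002, -1.0]]
wrist_force: [1.1, -1.1, -0.1]
opening: -0.002
gripper_force: 0.0
```

step_arm(series=[0,0.075,0,0,0,0,0,0,0.075,0,0,0,0,0,0,0.075,0,0,0,0,0,0,0.075,0,0,0,0,0,0.05,0,0,0,0,0])

```text
validation failed for argument at $.se...
```

step_arm(series=[0,0.02,0,0,0,0,0,0,0,0,0,0,0,0])

```text
time_s: 17.45
tool_pos: [501.3, -234.8, 81.8]
tcp_rot: [[0.216, 0.976, 0.003], [0.976, -0.216, 0.0], [0.001, 0.003, -1.0]]
wrist_force: [-0.3, -0.6, 0.3]
opening: 0.006
gripper_force: 0.0
```

step_arm(series=[0,0.075,0,0,0,0,0,0,0.075,0,0,0,0,0,0,0.075,0,0,0,0,0,0,0.075,0,0,0,0,0,0,0.04,0,0,0,0,0])

```text
time_s: 18.08
tool_pos: [567.9, -249.5, 82.2]
tcp_rot: [[0.216, 0.976, 0.003], [0.976, -0.216, 0.0], [0.001, 0.003, -1.0]]
wrist_force: [-2.1, -0.2, -1.6]
opening: -0.001
gripper_force: 0.6
```

step_arm(series=[0,0.01,0,0,0,0,0,0,0,0,0,0,0,0])

```text
time_s: 18.32
tool_pos: [569.2, -249.7, 81.8]
tcp_rot: [[0.216, 0.976, 0.003], [0.976, -0.216, 0.001], [0.001, 0.002, -1.0]]
wrist_force: [-0.0, -0.4, -0.7]
opening: -0.0
gripper_force: 0.0
```

step_arm(series=[0,0.01,0,0,0,0,0,0,0,0,0,0,0,0])

```text
time_s: 18.58
tool_pos: [571.0, -250.2, 81.7]
tcp_rot: [[0.216, 0.976, 0.002], [0.976, -0.216, 0.001], [0.001, 0.002, -1.0]]
wrist_force: [-0.8, 0.3, 0.1]
opening: 0.0
gripper_force: 0.4
```

step_arm(series=[0,0.015,0,0,0,0,0,0,0,0,0,0,0,0])

```text
time_s: 18.82
tool_pos: [571.9, -250.3, 81.5]
tcp_rot: [[0.216, 0.976, -0.002], [0.976, -0.216, 0.002], [0.001, -0.003, -1.0]]
wrist_force: [-12.5, 3.5, 4.6]
opening: -0.0
gripper_force: 7.1
```

step_arm(series=[0,0.01,0,0,0,0,0,0,0,0,0,0,0,0])

```text
time_s: 19.08
tool_pos: [572.2, -250.4, 81.3]
tcp_rot: [[0.217, 0.976, -0.005], [0.976, -0.217, 0.003], [0.001, -0.006, -1.0]]
wrist_force: [-21.6, 5.4, 9.4]
opening: 0.0
gripper_force: 11.7
```

Stop reached (force rises to 22 N at the expected +32 mm). Backing off and going to the other pink lever.

step_arm(series=[0,-0.15,0,0,0,0,0,0,-0.05,-0.2,0,0,0,0,0,0,-0.2,0,0,0,0])

```text
time_s: 19.45
tool_pos: [536.0, -242.4, 162.6]
tcp_rot: [[0.216, 0.976, 0.002], [0.976, -0.216, 0.001], [0.001, 0.002, -1.0]]
wrist_force: [1.0, -1.5, 0.8]
opening: 0.004
gripper_force: 0.0
```

Run:
```python
from h import *
B=TB-45*xc;plan(B+[0,0,150],Rc,4,0);plan(B+[0,0,81],Rc,4,0,B+[0,0,150],Rc)
```

```text
[-0.143, -0.051, 0.015, 0.0, -0.0, 0.0, 0.0, -0.143, -0.051, 0.016, 0.0, -0.0, 0.0, 0.0, -0.143, -0.05, 0.016, 0.0, -0.0, 0.0, 0.0, -0.143, -0.05, 0.016, 0.0, -0.0, 0.0, 0.0]
per row mm 30.451746780643983 deg 0.04022608252059077
[0.0, 0.0, 0.086, 0.0, 0.0, 0.0, 0.0, 0.0, 0.0, 0.086, 0.0, 0.0, 0.0, 0.0, 0.0, 0.0, 0.086, 0.0, 0.0, 0.0, 0.0, 0.0, 0.0, 0.086, 0.0, 0.0, 0.0, 0.0]
per row mm 17.25 deg 0.0
```

step_arm(series=[-0.143,-0.051,0.015,0,0,0,0,-0.143,-0.051,0.016,0,0,0,0,-0.143,-0.05,0.016,0,0,0,0,-0.143,-0.05,0.016,0,0,0,0,0,0,0,0,0,0,0])

```text
time_s: 20.08
tool_pos: [471.8, -347.0, 148.6]
tcp_rot: [[0.218, 0.976, 0.003], [0.976, -0.218, 0.001], [0.001, 0.002, -1.0]]
wrist_force: [-0.1, 0.6, 0.9]
opening: -0.003
gripper_force: 0.0
```

Run:
```python
from h import *
s=env.get_state();T=wpose(s);p,d=shot('wrist','w8');print(s['tool_pos'],TB-45*xc)
from scipy import ndimage as N
P=wcloud(d,T);I=p.astype(int);m=(I[...,0]>I[...,1]+60)&(I[...,2]>I[...,1]+10)&(d>0)&(P[...,2]>60)
L,n=N.label(m)
for k in range(1,n+1):
    q=P[L==k]
    if len(q)>20:print(len(q),q.mean(0).round(1),'rel to A',((q.mean(0)-TA)@xc).round(1),'B',((q.mean(0)-TB)@xc).round(1))
```

```text
[ 471.81948324 -346.95233139  148.63770406] [ 471.78   -345.2035    0.    ]
886 [ 589.5 -256.9   93.8] rel to A 50.9 B 50.6
398 [ 516.2 -354.6   95.2] rel to A 0.7 B 0.4
```

step_arm(series=[0.006,0,0.085,0,0,0,0,0,0,0.085,0,0,0,0,0,0,0.085,0,0,0,0,0,0,0.085,0,0,0,0,0,0.04,0,0,0,0,0])

```text
time_s: 20.75
tool_pos: [480.2, -345.5, 78.9]
tcp_rot: [[0.216, 0.976, 0.0], [0.976, -0.216, 0.002], [0.002, -0.0, -1.0]]
wrist_force: [0.6, 0.6, 0.4]
opening: -0.0
gripper_force: 0.0
```

step_arm(series=[0,0.075,0,0,0,0,0,0,0.075,0,0,0,0,0,0,0.075,0,0,0,0,0,0,0.075,0,0,0,0,0,0,0.03,0,0,0,0,0])

```text
time_s: 21.38
tool_pos: [546.0, -360.5, 81.0]
tcp_rot: [[0.216, 0.976, 0.002], [0.976, -0.216, 0.001], [0.001, 0.002, -1.0]]
wrist_force: [-11.5, 2.0, 0.4]
opening: -0.0
gripper_force: 5.3
```

step_arm(series=[0,0.02,0,0,0,0,0,0,0,0,0,0,0,0])

```text
time_s: 21.62
tool_pos: [546.3, -360.6, 80.7]
tcp_rot: [[0.217, 0.976, -0.004], [0.976, -0.217, 0.002], [0.002, -0.004, -1.0]]
wrist_force: [-16.5, 4.3, 5.2]
opening: -0.005
gripper_force: 8.8
```

step_arm(series=[0,0.01,0,0,0,0,0,0,0,0,0,0,0,0])

```text
time_s: 21.88
tool_pos: [546.6, -360.7, 80.6]
tcp_rot: [[0.217, 0.976, -0.007], [0.976, -0.217, 0.003], [0.002, -0.007, -1.0]]
wrist_force: [-23.6, 5.6, 8.0]
opening: -0.0
gripper_force: 13.1
```

Stop reached here too. Retreat and check from the fixed cameras.

step_arm(series=[0,-0.15,0,0,0,0,0,0,-0.2,-0.2,0,0,0,0,0,-0.3,-0.25,0,0,0,0,0,-0.3,0,0,0,0,0,0,0,0,0,0,0,0])

```text
time_s: 22.5
tool_pos: [374.6, -322.7, 161.9]
tcp_rot: [[0.218, 0.976, 0.004], [0.976, -0.218, -0.001], [0.0, 0.004, -1.0]]
wrist_force: [0.9, 0.9, 0.5]
opening: 0.004
gripper_force: 0.0
```

Run:
```python
from h import *
a,_=shot('top','t2');b,_=shot('scene','s2');print(env.get_state()['tool_pos'])
g=lambda x:(x[...,::-1].astype(float)*1.6).clip(0,255).astype(np.uint8)
A=cv2.resize(g(a[120:275,195:490]),(760,400),interpolation=2);B=cv2.resize(g(b[150:290,150:450]),(428,200),interpolation=2);C=cv2.resize(g(b[205:280,150:250]),(266,200),interpolation=2)
cv2.imwrite('pics/c4.png',np.vstack([A,np.hstack([B,C,np.zeros((200,66,3),np.uint8)])]))
I=a.astype(int);m=(I[...,0]>I[...,1]+60)&(I[...,2]>I[...,1]+10);m[:,:395]=0;m[:150]=0;m[230:]=0
n,_,st,ce=cv2.connectedComponentsWithStats(m.astype(np.uint8))
for i in range(1,n):
    if st[i,4]>15:w=world('top',*ce[i],90);print(ce[i],w.round(1),'A',((w-TA)@xc).round(1),'B',((w-TB)@xc).round(1))
```

```text
[ 377.30031935 -323.58478588  161.44849105]
[424.09090909 170.6969697 ] [ 591.1 -255.5   90. ] A 52.1 B 51.9
[473.32352941 176.05882353] [ 565.1 -366.1   90. ] A 50.9 B 50.7
```

View pics/c4.png

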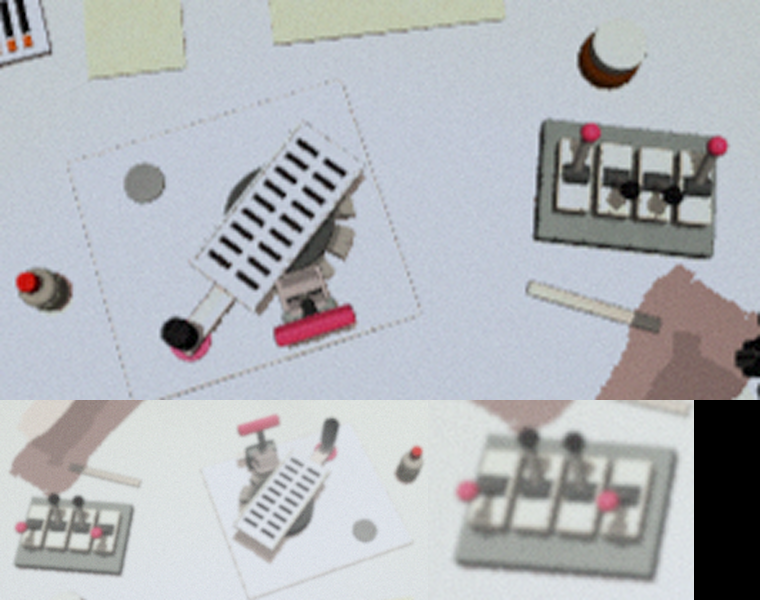

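The crop shows the knob over the pink dot and the T-handle home. Both pink balls, at (591,132) and (717,146), are over; the black ones are still off, and the bottle, jar and tweezers are where they were. The balls travelled about 51–52 mm, as expected. Handing in.

```bash
python3 -c "
from h import *
print(ticket.finish_job())"
```

```text
the job is handed in; nothing more can be done
None
```

The palette is locked at the pink-dot station and both pink toggles are fully on. The black toggles are off, the bottle, jar and tweezers are undisturbed, and the job was handed in at about 22.6 s.

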